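# Put the printing blocks back in their own nests

### The arm

A 7-joint arm with a two-finger parallel gripper is mounted at the origin on the work surface. World frame = base frame: x ahead of the robot, y to its left, z up, the work surface at z = 0. Lengths are in mm, angles in rad, forces in N, time in s.
With the tool pointing down it reaches from about 425 to 950 mm from the base axis. Payload 4.7 kg.
Tool frame: the origin (TCP) lies midway between the tips of the shut fingers; the grasp point (between the pads) lies 19 mm behind it (env.hold_point_z is the distance from the TCP to the grasp point, in mm); z points along the fingers, y is the direction in which the jaws open and shut (so a half turn about z gives the same grasp; the last joint's range is limited). The gripper opens to 87 mm and grips with 3 to 60 N. Pads are 19 mm wide; open, the fingers measure 117 mm over their backs; the gripper's body (75 mm by 190 mm) begins 51 mm behind the grasp point.
Start: joints at [-1.206, 0.469, -0.049, 1.532, 0.024, 1.141, -0.082], TCP at [258.96, 623.369, 222.573] pointing down, gripper open.
Joint ranges: [-2.59, 2.59], [-0.33, 1.99], [-1.39, 1.29], [0.1, 2.45], [-1.04, 4.18], [0.21, 1.99], [-2.66, 2.66]. Speed limits (rad/s): [2.57, 2.57, 3.14, 3.14, 3.14, 3.14, 3.14].

### API

Orientations are given as a unit quaternion [x, y, z, w].
In Python, from rig import env gives the robot as it stands. The module is installed in compiled form; this text tells all that it offers.
- The arm moves only by the shell command python3 -m handwheel 'ROWS' [FORCE]. ROWS is JSON, a list of rows, each a list of 3 entries, a list of its own where there are three numbers: the shift along the tool's x, y, z in cm, then the turn about the tool's z in degrees, then the finger opening in cm, from 0 to 8.7. A call has 1 to 5 rows; each row shifts and turns the commanded pose from where the row before left it, along the tool's axes as they then stand; what a row does not reach is not made up. A row lasts 1/10 s, in which the tool goes at most 50 mm and 8.59 degrees, less where a joint would pass 70% of its speed; a pose out of reach is approached as far as the arm can. A call is refused whole if a number of a shift passes 5 or a number of a turn 8.59, either way. A call with a gripper value outside its range is refused whole. The fingers move at their own pace and stop on an object; FORCE is the grip in N (left out, the last holds). Time passes only in rows, so rows that do not move let the fingers close. It gives the time, the measured TCP pose, the force and the opening at its end, in the units of the state.
- env.state(): the state, without advancing time (a new reading comes with each control period).
- env.snapshot(name): name is "scene" or "top" or "wrist"; returns (picture, depth): 420x560x3 uint8, red, green, blue; 420x560 float32, mm along the optical axis (not along the pixel's ray), 0 where there is no reading.
- env.camera_model(name): a dict with "K" (3x3 intrinsics, pixels), "xyz" and "rotation" of the camera in the world. Camera axes: x right, y up, looking along -z (the intrinsics and any distortion apply to the point x, -y, -z); pixel columns grow to the right and rows downward; lengths in mm; the calibration is good to about 2 mm. A picture is of the moment at which its call begins: read the wrist's pose just before it. camera_model takes no time and is no camera call; for the wrist camera it gives the pose at the moment of the call.
- env.finish_job(): hands the job in, once; it reports no verdict.
The state is a dict: "time": time; "joint_positions": joint angles; "joint_vel": joint speeds; "effort": joint torques, N m; "eef_pos": TCP position; "orientation": TCP orientation; "force": force on the tool from outside, world axes, zero at the start; "torque": the same for the moment, N m; "grip_width": finger opening in mm.
Only numpy, scipy, OpenCV 4.12 (cv2) and the standard library are available. Lean on these libraries where they do the work, as an engineer would, in place of code of your own. Each camera call takes 0.05 s, during which the arm holds its last target.

### The job

After the print workshop all three wooden printing blocks stand in the wrong nests: move each into the nest whose white marker has the shape of its grip (round, square or bar), down flat in the pocket with its flat end towards the marker. Free the first nest by parking one block on the empty cork mat and letting go of it there; in the end that block too must be in its nest. Keep the blocks upright, and leave the cup and the ink jar standing where they are.

Things in the scene. Friction and masses are not known exactly. Their poses are not given: they have to be found in the camera images.
- block_round: Loose pale wooden block, 110 g, now in a wrong nest; grip: a round post, 32 mm across, over the origin, 18 to 60 mm above the underside. Foot 18 mm thick, arch-shaped: half circle of radius 28 mm about the origin on the -x side, then straight sides (56 mm wide) to a flat end at x = +28 mm. Origin: underside, on the grip's axis; z up.
- block_square: Loose pale wooden block, 110 g, now in a wrong nest; grip: a square post, 28 x 28 mm, sides along x and y, over the origin, 18 to 60 mm above the underside. Foot 18 mm thick, arch-shaped: half circle of radius 28 mm about the origin on the -x side, then straight sides (56 mm wide) to a flat end at x = +28 mm. Origin: underside, on the grip's axis; z up.
- block_bar: Loose pale wooden block, 110 g, now in a wrong nest; grip: a bar, 50 mm long along x, 16 mm thick along y, over the origin, 18 to 60 mm above the underside. Foot 18 mm thick, arch-shaped: half circle of radius 28 mm about the origin on the -x side, then straight sides (56 mm wide) to a flat end at x = +28 mm. Origin: underside, on the grip's axis; z up.
- nest_round: Fixed brown nest; white marker 60 mm out along +x: a disc, 32 mm across. Slab 122 x 86 x 5 mm. Rim 6 mm thick, top at 14 mm, round an arch-shaped pocket 68 mm wide: radius 34 mm on the -x side, flat wall at x = +34 mm; a block fits with 6 mm all round, flat end to the marker. Origin: pocket centre at table level, z up; pocket floor at 5 mm.
- nest_square: Fixed brown nest; white marker 60 mm out along +x: a square, 28 x 28 mm. Slab 122 x 86 x 5 mm. Rim 6 mm thick, top at 14 mm, round an arch-shaped pocket 68 mm wide: radius 34 mm on the -x side, flat wall at x = +34 mm; a block fits with 6 mm all round, flat end to the marker. Origin: pocket centre at table level, z up; pocket floor at 5 mm.
- nest_bar: Fixed brown nest; white marker 60 mm out along +x: a bar, 60 (along y) x 12 mm. Slab 122 x 86 x 5 mm. Rim 6 mm thick, top at 14 mm, round an arch-shaped pocket 68 mm wide: radius 34 mm on the -x side, flat wall at x = +34 mm; a block fits with 6 mm all round, flat end to the marker. Origin: pocket centre at table level, z up; pocket floor at 5 mm.
- mat: Fixed empty cork mat, 100 x 100 mm, 3 mm thick: the parking place. Origin: centre of its underside, at table level; z up.
- cup: White ceramic cup, 66 mm across the rim, 75 mm high, loose; stands among the nests and must stay. Origin: centre of its underside.
- ink_jar: Small amber glass jar with a black cap, 44 mm across, 50 mm high, loose; stands among the nests and must stay. Origin: centre of its underside.
Things that resemble listed ones, but are neither listed nor needed, are in the scene too. Leave any pink or purple look-alike of the block_square alone.

How it is judged (in metres and radians):
On the way:
1. one of the blocks is parked upright on the cork mat and let go (((horizontal distance between block_round and mat below 0.045 m and z of block_round in the frame of mat below 0.008 m and angle between block_round's own z axis and vertical below 0.1 rad and linear speed of block_round below 0.02 m/s and contact force between block_round and the fingers below 0.1 N) or (horizontal distance between block_square and mat below 0.045 m and z of block_square in the frame of mat below 0.008 m and angle between block_square's own z axis and vertical below 0.1 rad and linear speed of block_square below 0.02 m/s and contact force between block_square and the fingers below 0.1 N) or (horizontal distance between block_bar and mat below 0.045 m and z of block_bar in the frame of mat below 0.008 m and angle between block_bar's own z axis and vertical below 0.1 rad and linear speed of block_bar below 0.02 m/s and contact force between block_bar and the fingers below 0.1 N))), for 0.2 s.
At the end, for the whole second after the job is handed in: Each block is in the nest with the marker of its grip's shape: origin within 12 mm of the nest's, underside less than 9 mm above the table (that is, in the pocket and not on the rim), tilt under 0.1 rad, turned within 0.4 rad of the nest, flat end to the marker, and at rest (horizontal distance between block_round and nest_round below 0.012 m and z of block_round in the frame of nest_round below 0.009 m and angle between each of block_round, block_square, block_bar's own z axis and vertical below 0.1 rad and angle between the x axis of block_round and the x axis of nest_round, either way round below 0.4 rad and linear speed of each of block_round, block_square, block_bar below 0.02 m/s and angular speed of each of block_round, block_square, block_bar below 0.2 rad/s and horizontal distance between block_square and nest_square below 0.012 m and z of block_square in the frame of nest_square below 0.009 m and angle between the x axis of block_square and the x axis of nest_square, either way round below 0.4 rad and horizontal distance between block_bar and nest_bar below 0.012 m and z of block_bar in the frame of nest_bar below 0.009 m and angle between the x axis of block_bar and the x axis of nest_bar, either way round below 0.4 rad); the robot touches nothing.
It fails at once if a block is tipped over (more than 0.7 rad) (angle between any of block_round, block_square, block_bar's own z axis and vertical above 0.7 rad).
It fails at once if the cup or the ink jar is moved more than 30 mm or tipped (distance of any of cup, ink_jar from where it was at the start of the episode above 0.03 m or angle between any of cup, ink_jar's own z axis and vertical above 0.5 rad).
It also fails if it takes over 107 s, if anything falls off the work surface, if the arm or the gripper's body presses on something with over 40 N, if the wrist force passes 120 N, or if a joint passes its speed limit or range.

## Working session

There is one attempt and no reset: what is moved stays moved. The work goes in short steps, Python scripts to look and compute and a shell command to move; the robot and the scene stay as the last step left them, time stands still between calls to the robot, and variables do not carry over. Pictures are saved under pics/ and viewed, and the job is handed in when it is done.

```bash
ls; mkdir -p pics
python3 - <<'E'
from rig import env
import cv2,numpy as np
print(env.state())
for n in ["scene","top","wrist"]:
    p,d=env.snapshot(n); cv2.imwrite(f"pics/{n}0.png",p[:,:,::-1]); np.save(f"pics/{n}0.npy",d)
    c=env.camera_model(n); print(n,c)
E
```

```text
pics
{'time': 0.0, 'joint_positions': array([-1.20586396,  0.46946378, -0.04862433,  1.53367915,  0.02411213,
        1.1409869 , -0.08231904]), 'joint_vel': array([-0.0002585 ,  0.00131054, -0.00053007,  0.00057508, -0.00053071,
       -0.0003524 , -0.00141173]), 'effort': array([ 4.55446207e-04, -5.07989395e+01, -8.08844646e-02, -2.36145669e+01,
       -6.15294208e-02,  3.81276151e-02,  1.76885537e-04]), 'eef_pos': array([258.76762048, 622.78860831, 221.49071709]), 'orientation': array([ 1.95624598e-01,  9.80678370e-01, -9.62726141e-04, -1.57157473e-04]), 'force': array([-0.20862928,  0.71380231, -0.42053645]), 'torque': array([ 0.02408782, -0.01220902,  0.00393063]), 'grip_width': 86.80702131811655}
scene {'K': array([[493.80232635,   0.        , 277.10224077],
       [  0.        , 493.80232635, 212.16896571],
       [  0.        ,   0.        ,   1.        ]]), 'xyz': array([1044.84705993,  434.40491117,  905.69576376]), 'rotation': array([0.13910969, 0.29040583, 0.85092648, 0.41501455])}
top {'K': array([[418.24374711,   0.        , 273.48197019],
       [  0.        , 418.24374711, 207.19602299],
       [  0.        ,   0.        ,   1.        ]]), 'xyz': array([394.44743096,  22.92460752, 970.56936822]), 'rotation': array([ 0.0625833 , -0.05734098, -0.69493188,  0.71404834])}
wrist {'K': array([[363.78224697,   0.        , 280.25448446],
       [  0.        , 363.78224697, 209.35845309],
       [  0.        ,   0.        ,   1.        ]]), 'xyz': array([190.04963204, 650.74236351, 383.74241249]), 'rotation': array([-0.11555666, -0.07611867,  0.54957162,  0.82390754])}
```

View pics/scene0.png

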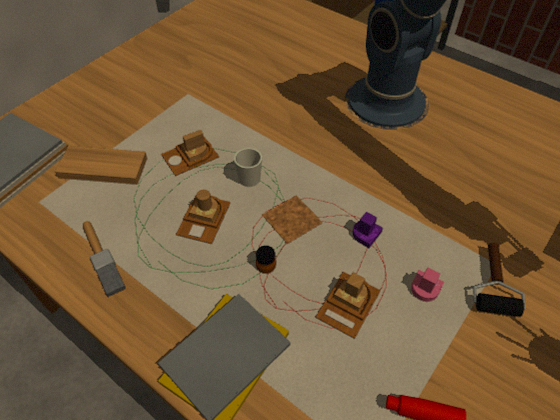

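View pics/top0.png

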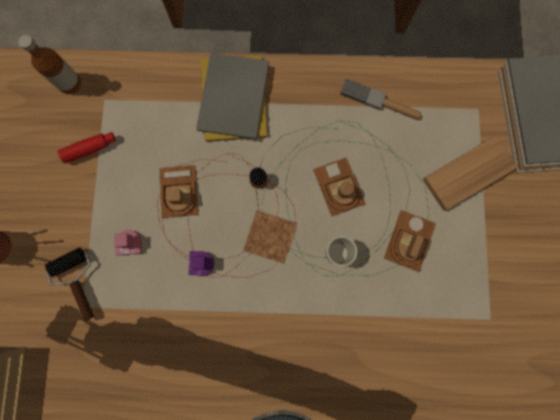

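View pics/wrist0.png

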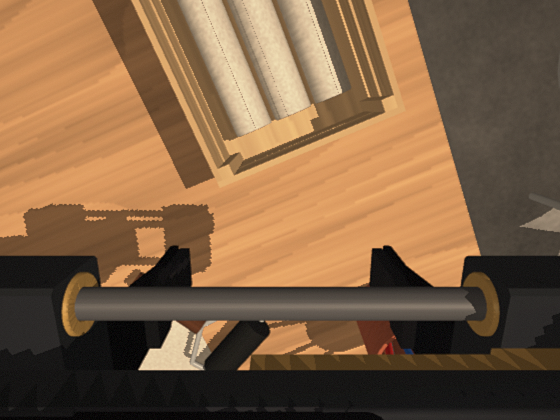

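The views show three nests. In the top view they are at (178,190) with a bar marker, (338,187) with a square marker and (410,240) with a disc. The mat is at (270,237), the cup at (342,252) and the jar at (258,178). The pink (127,242) and purple (201,263) look-alikes are to be left alone. Next I'll look at close crops and get geometry.

```bash
cat > h.py <<'E'
from rig import env
import cv2,numpy as np
from scipy.spatial.transform import Rotation as R
def cam(n):
    c=env.camera_model(n); return c["K"],np.array(c["xyz"]),R.from_quat(c["rotation"]).as_matrix()
def ray(c,u,v,z):
    K,t,M=c; d=M@np.array([(u-K[0,2])/K[0,0],-(v-K[1,2])/K[1,1],-1]); s=(z-t[2])/d[2]; return t+s*d
def proj(c,p):
    K,t,M=c; q=M.T@(np.array(p)-t); return np.array([K[0,2]+K[0,0]*q[0]/-q[2],K[1,2]-K[1,1]*q[1]/-q[2]])
def cloud(c,d):
    K,t,M=c; v,u=np.mgrid[:d.shape[0],:d.shape[1]]
    q=np.stack([(u-K[0,2])/K[0,0]*d,-(v-K[1,2])/K[1,1]*d,-d],-1)
    P=q@M.T+t; P[d==0]=np.nan; return P
E
python3 - <<'E'
from h import *
t=cv2.imread("pics/top0.png"); s=cv2.imread("pics/scene0.png")
f=lambda im,x,y,w,h:cv2.resize(im[y:y+h,x:x+w],(400,300),interpolation=cv2.INTER_CUBIC)
a=np.vstack([np.hstack([f(t,140,150,80,60),f(t,300,150,80,60)]),np.hstack([f(t,370,205,80,60),f(s,315,270,80,60)])])
cv2.imwrite("pics/crops1.png",cv2.convertScaleAbs(a,alpha=1.6))
ct=cam("top");
P=cloud(ct,np.load("pics/top0.npy"))
for n,u,v in [("nestbar",178,190),("nestsq",338,187),("nestround",410,240),("mat",270,237),("cup",342,252),("jar",258,178)]:
    print(n,ray(ct,u,v,20).round(),P[v,u].round())
for u,v in [(300,120),(150,290),(450,130)]: print(P[v,u].round(1))
E
```

```text
nestbar [592. 255.  20.] [583. 244.  65.]
nestsq [ 609. -116.   20.] [ 609. -116.   20.]
nestround [ 490. -280.   20.] [ 490. -280.   21.]
mat [488.  38.  20.] [490.  39.   5.]
cup [ 459. -126.   20.] [ 460. -128.    5.]
jar [625.  70.  20.] [618.  69.  50.]
[778.7 -26.3  -0.9]
[361.7 308.9  -0.8]
[ 762.5 -390.8   -1. ]
```

View pics/crops1.png

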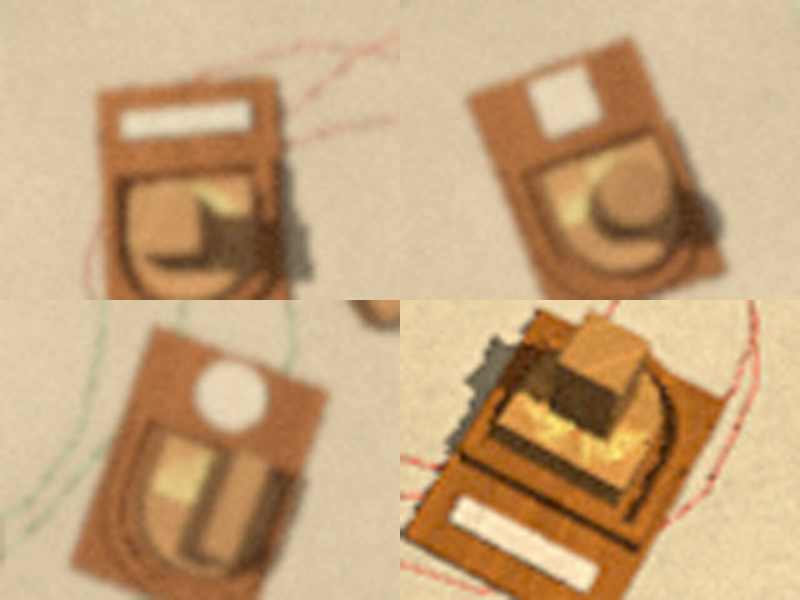

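The crops are clear:
- The square-post block stands in the bar nest (top crop 165,210 of the first tile).
- The round-post block stands in the square nest.
- The bar block stands in the disc nest.

Things that could be taken for the square block are pink (127,242), purple (201,263) and the real pale one at (178,193) in the top view. I choose the pale one. The plan is square→mat, bar→nest_bar, round→nest_round, square→nest_square.

```bash
cat > meas.py <<'E'
from h import *
N={"nest_bar":(178,190),"nest_square":(338,187),"nest_round":(410,240)}
def run(tag,which=("top","scene")):
  for n in which:
    p,d=env.snapshot(n); c=cam(n); P=cloud(c,d); cv2.imwrite(f"pics/{n}_{tag}.png",p[:,:,::-1])
    hsv=cv2.cvtColor(p,cv2.COLOR_RGB2HSV); ct=cam("top")
    # tall things: grips, top face only
    for z0,z1,lab in [(58,72,"grip-in-nest/mat tops")]:
      m=((P[...,2]>z0)&(P[...,2]<z1)&(P[...,0]>400)&(P[...,0]<700)&(np.abs(P[...,1])<400)).astype(np.uint8)
      m=cv2.morphologyEx(m,cv2.MORPH_OPEN,np.ones((3,3),np.uint8))
      k,L,S,C=cv2.connectedComponentsWithStats(m)
      for i in range(1,k):
        if S[i,4]<30: continue
        z=np.median(P[L==i][:,2]); cs=cv2.findContours((L==i).astype(np.uint8),0,2)[0][0]
        w=np.array([ray(c,u,v,z)[:2] for u,v in cs[:,0]],np.float32); r=cv2.minAreaRect(w)
        print(n,lab,"px",C[i].round(),"z",z.round(1),"rect",np.round(r[0],1),np.round(r[1],1),round(r[2],1),"mean",P[L==i].mean(0).round(1))
def nests(n):
    p,d=env.snapshot(n); c=cam(n); P=cloud(c,d); ct=cam("top")
    V=p.astype(float); sat=(V.max(-1)-V.min(-1))/np.maximum(V.max(-1),1)
    for k,(u,v) in N.items():
        g=ray(ct,u,v,20); near=np.hypot(P[...,0]-g[0],P[...,1]-g[1])<95
        hsv=cv2.cvtColor(p,cv2.COLOR_RGB2HSV)
        br=(near&(sat>0.55)).astype(np.uint8); br=cv2.morphologyEx(br,cv2.MORPH_OPEN,np.ones((3,3),np.uint8))
        kk,L,S,C=cv2.connectedComponentsWithStats(br); i=1+S[1:,4].argmax(); slab=(L==i)
        low=slab&(P[...,2]<9)
        cs=max(cv2.findContours(low.astype(np.uint8),0,2)[0],key=len)
        w=np.array([ray(c,a,b,5)[:2] for a,b in cs[:,0]],np.float32); r=cv2.minAreaRect(w)
        hull=cv2.convexHull(cs); hm=np.zeros(slab.shape,np.uint8); cv2.fillConvexPoly(hm,hull,1)
        wm=((hm>0)&(sat<0.33)&(P[...,2]<12)&(V.max(-1)>90)).astype(np.uint8)
        kk,L,S,C=cv2.connectedComponentsWithStats(wm); i=1+S[1:,4].argmax()
        mk=ray(c,*C[i],5.5)[:2]
        B=cv2.boxPoints(r); e=[B[1]-B[0],B[2]-B[1]]; a=max(e,key=np.linalg.norm); a=a/np.linalg.norm(a)
        if a@(mk-np.array(r[0]))<0:a=-a
        print(n,k,"slab",np.round(r[0],1),np.round(r[1],1),"marker px",C[i].round(),"area",S[i,4],mk.round(1),"yaw",np.degrees(np.arctan2(a[1],a[0])).round(1),"origin",(mk-60*a).round(1),"slabc->marker",np.linalg.norm(mk-np.array(r[0])).round(1))
E
python3 - <<'E'
from meas import *
run("a"); nests("top"); nests("scene")
# mat, cup, jar
ct=cam("top"); p,d=env.snapshot("top"); P=cloud(ct,d)
g=ray(ct,270,237,3)
V=p.astype(float);sat=(V.max(-1)-V.min(-1))/np.maximum(V.max(-1),1)
m=((np.hypot(P[...,0]-g[0],P[...,1]-g[1])<75)&(sat>.45)&(np.abs(P[...,2])<9)).astype(np.uint8)
k,L,S,C=cv2.connectedComponentsWithStats(m); i=1+S[1:,4].argmax()
cs=max(cv2.findContours((L==i).astype(np.uint8),0,2)[0],key=len)
w=np.array([ray(ct,a,b,3)[:2] for a,b in cs[:,0]],np.float32);print("mat",cv2.minAreaRect(w))
for n,u,v,lo in [("cup",342,252,60),("jar",258,178,40)]:
  g=ray(ct,u,v,lo); m=(np.hypot(P[...,0]-g[0],P[...,1]-g[1])<50)&(P[...,2]>lo); q=P[m]; print(n,q.min(0),q.max(0))
E
```

```text
top grip-in-nest/mat tops px [346. 189.] z 64.1 rect [ 596.1 -128.6] [29.7 28.8] 0.0 mean [ 595.9 -128.1   64.2]
top grip-in-nest/mat tops px [174. 195.] z 64.5 rect [571.5 252.6] [27.7 26.5] 4.0 mean [571.5 253.4  64.3]
top grip-in-nest/mat tops px [416. 246.] z 63.9 rect [ 472.9 -278.9] [16.8 49.8] 68.1 mean [ 472.9 -279.1   63.9]
top grip-in-nest/mat tops px [119. 241.] z 59.6 rect [465.1 366.8] [11.8 16.5] 81.0 mean [465.6 366.8  60. ]
top grip-in-nest/mat tops px [198. 261.] z 60.0 rect [429.1 192.9] [15.  24.1] 1.6 mean [427.7 192.6  60.1]
scene grip-in-nest/mat tops px [193. 135.] z 63.9 rect [ 478.4 -276.5] [20.9 50.2] 64.7 mean [ 477.9 -277.    63.6]
scene grip-in-nest/mat tops px [247. 154.] z 64.8 rect [ 445.5 -130.1] [22.7 55.6] 49.1 mean [ 444.5 -130.9   64.9]
scene grip-in-nest/mat tops px [248. 170.] z 64.4 rect [482.  -94.7] [11.3 35.1] 44.9 mean [482.1 -95.   65. ]
scene grip-in-nest/mat tops px [204. 196.] z 64.0 rect [ 600.7 -124.9] [31.5 29.6] 37.9 mean [ 600.7 -124.8   63.8]
scene grip-in-nest/mat tops px [371. 220.] z 59.5 rect [428.1 199.9] [24.7 11. ] 14.3 mean [428.9 200.9  59.6]
scene grip-in-nest/mat tops px [356. 281.] z 64.0 rect [576.5 256.5] [31.  28.6] 6.6 mean [576.3 256.3  64. ]
scene grip-in-nest/mat tops px [430. 276.] z 59.4 rect [474.  364.7] [ 9.4 21.1] 74.4 mean [473.9 365.   59.6]Traceback (most recent call last):
  File "<stdin>", line 2, in <module>
  File "meas.py", line 30, in nests
    kk,L,S,C=cv2.connectedComponentsWithStats(wm); i=1+S[1:,4].argmax()
                                                       ~~~~~~~~~~~~~~^^
ValueError: attempt to get argmax of an empty sequence
```

Run:
```python
from h import *
for n,pts in [("top",[(178,174),(333,170),(416,225),(165,174),(330,200),(300,120),(270,237),(120,160)]),("scene",[(340,318),(197,231),(175,160),(323,310),(210,235),(100,210)])]:
    p=cv2.imread(f"pics/{n}_a.png" )[:,:,::-1]
    for u,v in pts: print(n,u,v,p[v,u])
```

```text
top 178 174 [144 134 114]
top 333 170 [146 134 113]
top 416 225 [146 134 114]
top 165 174 [141 131 109]
top 330 200 [89 57 30]
top 300 120 [137 125 104]
top 270 237 [119  86  56]
top 120 160 [138 124 104]
scene 340 318 [158 140 117]
scene 197 231 [157 140 114]
scene 175 160 [156 138 112]
scene 323 310 [115  69  28]
scene 210 235 [115  68  25]
scene 100 210 [144 129 103]
```

```bash
python3 - <<'E'
s=open("meas.py").read()
a=s.index("        kk,L,S,C=cv2.connectedComponentsWithStats(br)"); b=s.index("        w=np.array([ray(c,a,b,5)")
s=s[:a]+"        slab=br>0; low=slab&(P[...,2]<9)\n        cs=np.argwhere(low)[:,None,::-1].astype(np.int32).copy()\n"+s[b:]
s=s.replace("sat>0.55","sat>0.5")
open("meas.py","w").write(s)
E
cat > rest.py <<'E'
from meas import *
nests("top"); nests("scene")
ct=cam("top"); p,d=env.snapshot("top"); P=cloud(ct,d)
g=ray(ct,270,237,3)
V=p.astype(float);sat=(V.max(-1)-V.min(-1))/np.maximum(V.max(-1),1)
m=((np.hypot(P[...,0]-g[0],P[...,1]-g[1])<75)&(sat>.4)&(np.abs(P[...,2])<9)).astype(np.uint8)
k,L,S,C=cv2.connectedComponentsWithStats(m); i=1+S[1:,4].argmax()
cs=max(cv2.findContours((L==i).astype(np.uint8),0,2)[0],key=len)
w=np.array([ray(ct,a,b,3)[:2] for a,b in cs[:,0]],np.float32);print("mat",cv2.minAreaRect(w))
for n,u,v,lo in [("cup",342,252,60),("jar",258,178,40)]:
  g=ray(ct,u,v,lo); m=(np.hypot(P[...,0]-g[0],P[...,1]-g[1])<50)&(P[...,2]>lo); q=P[m]; print(n,q.min(0),q.max(0))
E
python3 rest.py
```

```text
top nest_bar slab [593.1 257.9] [117.   83.7] marker px [177. 174.] area 131 [634.5 264.4] yaw 6.9 origin [574.9 257.2] slabc->marker 41.8
top nest_square slab [ 614.6 -120.2] [117.8  82.7] marker px [333. 170.] area 132 [ 653.5 -105.5] yaw 22.0 origin [ 597.9 -128. ] slabc->marker 41.6
top nest_round slab [ 490.8 -283.7] [ 83.4 118.2] marker px [416. 224.] area 152 [ 530.1 -298.7] yaw -20.4 origin [ 473.8 -277.8] slabc->marker 42.1
scene nest_bar slab [591.1 258.9] [132.9  87.2] marker px [339. 318.] area 164 [635.2 264. ] yaw 6.3 origin [575.5 257.4] slabc->marker 44.3
scene nest_square slab [ 611.7 -123.3] [135.   88.4] marker px [196. 231.] area 125 [ 654.5 -106. ] yaw 21.6 origin [ 598.7 -128. ] slabc->marker 46.2
scene nest_round slab [ 489.3 -296.2] [116.1 120.3] marker px [175. 160.] area 88 [ 531.  -299.7] yaw -19.8 origin [ 474.5 -279.3] slabc->marker 41.8
mat ((491.4434814453125, 38.99810791015625), (99.96769714355469, 98.1976547241211), 73.80413055419922)
cup [ 425.21797277 -147.36952768   60.29890519] [489.30108546 -83.54954634  77.88015453]
jar [605.08487216  50.98302308  41.24656747] [644.57423975  89.56705369  54.6076576 ]
```

Both views agree within 2 mm:

| Thing | Position (mm) | Yaw |
|---|---|---|
| nest_bar | (575,257) | 6.5° |
| nest_square | (598,-128) | 21.8° |
| nest_round | (474,-278.5) | -20° |
| mat | (491,39) | – |
| cup | (457,-116) | – |
| jar | (625,70) | – |

Grip tops are at z≈64–65, as they must be. Next is a helper that gives the shift remaining in tool axes.

```bash
cat > to.py <<'E'
import sys
from h import *
x,y,z,jaw=map(float,sys.argv[1:5])
s=env.state(); M=R.from_quat(s["orientation"]).as_matrix()
d=M.T@(np.array([x,y,z])-s["eef_pos"])/10
cur=np.degrees(np.arctan2(M[1,1],M[0,1])); dy=(jaw-cur+90)%180-90
print("t",round(s["time"],2),"pos",s["eef_pos"].round(1),"jaw",cur.round(1),"shift cm",d.round(2),"turn about tool z",(-dy).round(1),"q7",s["joint_positions"][6].round(2),"grip",s["grip_width"].round(1),"F",s["force"].round(1),"tilt",np.degrees(np.arccos(-M[2,2])).round(2))
E
python3 to.py 572.5 254 150 5
```

```text
Traceback (most recent call last):
  File "to.py", line 7, in <module>
    print("t",round(s["time"],2),"pos",s["eef_pos"].round(1),"jaw",cur.round(1),"shift cm",d.round(2),"turn about tool z",(-dy).round(1),"q7",s["joint_positions"][6].round(2),"grip",s["grip_width"].round(1),"F",s["force"].round(1),"tilt",np.degrees(np.arccos(-M[2,2])).round(2))
                                                                                                                                                                                      ^^^^^^^^^^^^^^^^^^^^^
AttributeError: 'float' object has no attribute 'round'
```

```bash
sed -i 's/s\["grip_width"\].round(1)/round(float(s["grip_width"]),1)/' to.py; python3 to.py 572.5 254 150 5
```

```text
t 0.45 pos [258.9 623.3 222.5] jaw 67.4 shift cm [-43.13 -22.07   7.25] turn about tool z 62.4 q7 -0.08 grip 86.9 F [-1.3  0.7 -0.3] tilt 0.01
```

```bash
python3 -m handwheel '[[[-4.3,-2.2,0.4],0,6],[[-4.3,-2.2,0.4],0,6],[[-4.3,-2.2,0.4],0,6],[[-4.3,-2.2,0.4],0,6],[[-4.3,-2.2,0.4],0,6]]' 20
python3 -m handwheel '[[[-4.3,-2.2,0.4],0,6],[[-4.3,-2.2,0.4],0,6],[[-4.3,-2.2,0.4],0,6],[[-4.3,-2.2,0.4],0,6],[[-4.3,-2.2,0.4],0,6]]'
python3 -m handwheel '[[[0,0,0],8.5,6],[[0,0,0],8.5,6],[[0,0,0],8.5,6],[[0,0,0],8.5,6],[[0,0,0],8.5,6]]'
python3 -m handwheel '[[[0,0,0],8.5,6],[[0,0,0],8.5,6],[[0,0,0],3,6],[[0,0,0],0,6],[[0,0,0],0,6]]'
python3 to.py 572.5 254 120 5
```

```text
time: 0.95
eef_pos: [416.4, 437.8, 202.7]
orientation: [0.196, 0.981, 0.0, 0.0]
force: [1.4, -0.0, 0.3]
grip_width: 61.7
time: 1.45
eef_pos: [572.7, 253.7, 182.7]
orientation: [0.196, 0.981, 0.0, 0.0]
force: [0.4, 0.9, -0.5]
grip_width: 60.0
time: 1.95
eef_pos: [571.7, 255.3, 182.6]
orientation: [0.54, 0.841, 0.0, -0.0]
force: [-0.6, 0.9, 0.3]
grip_width: 60.1
time: 2.45
eef_pos: [571.6, 255.4, 182.6]
orientation: [0.675, 0.737, 0.0, -0.0]
force: [0.3, -0.1, -0.4]
grip_width: 59.7
t 2.45 pos [571.6 255.4 182.6] jaw 5.0 shift cm [-0.15  0.08  6.26] turn about tool z 0.0 q7 -0.26 grip 59.7 F [ 0.3 -0.1 -0.4] tilt 0.01
```

```bash
python3 -m handwheel '[[[-0.1,0.1,3],0,6],[[0,0,3],0,6],[[0,0,0],0,6]]'
python3 - <<'E'
from h import *
c=cam("wrist");p,d=env.snapshot("wrist"); cv2.imwrite("pics/w1.png",p[:,:,::-1]); P=cloud(c,d)
m=(np.hypot(P[...,0]-572,P[...,1]-255)<45)&(P[...,2]>58)&(P[...,2]<70)
q=P[m]; print(m.sum(), q.mean(0) if m.sum() else 0, q.min(0),q.max(0))
E
```

```text
time: 2.75
eef_pos: [569.8, 253.2, 118.7]
orientation: [0.676, 0.737, -0.004, -0.002]
force: [-0.2, -0.3, 0.2]
grip_width: 60.2
1927 [573.97284831 255.70627813  64.56384753] [559.06376776 240.04226978  58.10245555] [588.76472604 269.65759882  66.90539398]
```

View pics/w1.png

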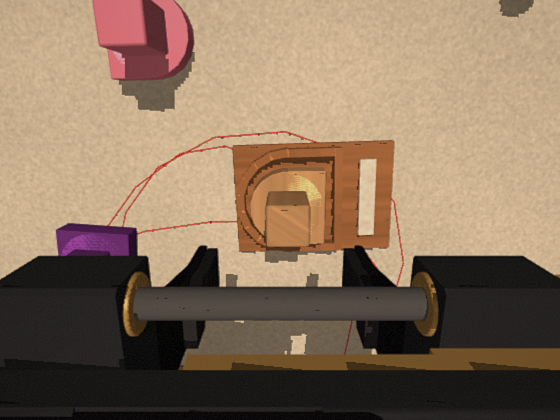

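The wrist view shows the square post at pixel (290,217) with the bar marker to the right at (367,197). Depth puts the post at (574,255.5,64.6), which agrees with the other cameras.

```bash
python3 to.py 573.5 255 29 5
```

```text
t 2.8 pos [571.4 253.8 121. ] jaw 5.0 shift cm [0.12 0.25 9.2 ] turn about tool z -0.0 q7 -0.24 grip 59.6 F [-0.1  0.3  0.5] tilt 0.24
```

```bash
python3 -m handwheel '[[[0.1,0.25,2.3],0,6],[[0,0,2.3],0,6],[[0,0,2.3],0,6],[[0,0,2.3],0,6],[[0,0,0],0,6]]'
python3 to.py 573.5 255 29 5
python3 -m handwheel '[[[0,0,0],0,2],[[0,0,0],0,2],[[0,0,0],0,2],[[0,0,0],0,2],[[0,0,0],0,2]]' 20
python3 to.py 573.5 255 130 5
```

```text
time: 3.3
eef_pos: [574.1, 255.3, 29.4]
orientation: [0.676, 0.737, -0.001, -0.001]
force: [0.2, -0.2, -0.2]
grip_width: 60.2
t 3.3 pos [574.1 255.3  29.4] jaw 5.0 shift cm [-0.02 -0.07  0.04] turn about tool z -0.0 q7 -0.2 grip 60.2 F [ 0.2 -0.2 -0.2] tilt 0.19
time: 3.8
eef_pos: [575.1, 255.7, 31.1]
orientation: [0.676, 0.737, 0.0, -0.0]
force: [-1.2, -0.2, 1.9]
grip_width: 28.1
t 3.8 pos [575.1 255.7  31.1] jaw 4.9 shift cm [-0.06 -0.16 -9.89] turn about tool z -0.1 q7 -0.2 grip 28.1 F [-1.2 -0.2  1.9] tilt 0.03
```

```bash
python3 -m handwheel '[[[0,0,-2],0,2],[[0,0,-2],0,2],[[0,0,-2],0,2],[[0,0,-2],0,2],[[0,0,-2],0,2]]'
python3 to.py 491.5 39 130 5
```

```text
time: 4.3
eef_pos: [574.7, 255.4, 131.1]
orientation: [0.676, 0.737, -0.0, -0.0]
force: [0.2, 0.0, -1.8]
grip_width: 27.6
t 4.3 pos [574.7 255.4 131.1] jaw 4.9 shift cm [-20.84 -10.16   0.12] turn about tool z -0.1 q7 -0.24 grip 27.6 F [ 0.2  0.  -1.8] tilt 0.04
```

```bash
python3 -m handwheel '[[[-2.6,-1.27,0],0,2],[[-2.6,-1.27,0],0,2],[[-2.6,-1.27,0],0,2],[[-2.6,-1.27,0],0,2],[[-2.6,-1.27,0],0,2]]'
python3 -m handwheel '[[[-2.6,-1.27,0],0,2],[[-2.6,-1.27,0],0,2],[[-2.6,-1.27,0],0,2],[[0,0,0],0,2],[[0,0,0],0,2]]'
python3 to.py 491.5 39 28 5
```

```text
time: 4.8
eef_pos: [522.2, 119.4, 130.5]
orientation: [0.676, 0.737, -0.0, -0.0]
force: [1.3, -1.1, -1.7]
grip_width: 27.8
time: 5.3
eef_pos: [491.7, 39.2, 130.7]
orientation: [0.677, 0.736, 0.0, -0.0]
force: [0.2, 0.4, -1.3]
grip_width: 27.7
t 5.3 pos [491.7  39.2 130.7] jaw 4.9 shift cm [-0.02 -0.02 10.27] turn about tool z -0.1 q7 0.07 grip 27.7 F [ 0.2  0.4 -1.3] tilt 0.03
```

```bash
python3 -m handwheel '[[[0,0,2.5],0,2],[[0,0,2.5],0,2],[[0,0,2.5],0,2],[[0,0,1.5],0,2],[[0,0,0.5],0,2]]'
python3 -m handwheel '[[[0,0,0.3],0,2],[[0,0,0.2],0,2],[[0,0,0],0,2]]'
python3 to.py 491.5 39 28 5
```

```text
time: 5.8
eef_pos: [491.1, 40.8, 33.9]
orientation: [0.675, 0.738, -0.001, -0.001]
force: [0.3, -0.0, -1.5]
grip_width: 27.7
time: 6.1
eef_pos: [492.3, 39.9, 31.0]
orientation: [0.676, 0.737, 0.001, 0.0]
force: [-0.0, 0.1, -1.4]
grip_width: 28.2
t 6.1 pos [492.3  39.9  31. ] jaw 5.0 shift cm [-0.08 -0.09  0.3 ] turn about tool z -0.0 q7 0.16 grip 28.2 F [-0.   0.1 -1.4] tilt 0.07
```

```bash
python3 -m handwheel '[[[0,0,0.1],0,2],[[0,0,0.1],0,2],[[0,0,0],0,2]]'
python3 -m handwheel '[[[0,0,0.1],0,2],[[0,0,0],0,2]]'
```

```text
time: 6.4
eef_pos: [492.2, 39.7, 29.1]
orientation: [0.676, 0.737, 0.001, 0.0]
force: [0.3, 0.1, 2.6]
grip_width: 28.0
time: 6.6
eef_pos: [492.3, 39.7, 29.1]
orientation: [0.676, 0.737, 0.001, -0.0]
force: [-3.3, 0.4, 13.1]
grip_width: 27.9
```

Contact. Release and lift.

```bash
python3 -m handwheel '[[[0,0,0],0,6],[[0,0,0],0,6],[[0,0,0],0,6],[[0,0,0],0,6],[[0,0,0],0,6]]'
python3 -m handwheel '[[[0,0,-2],0,6],[[0,0,-3],0,6],[[0,0,-3],0,6],[[0,0,-3],0,6],[[0,0,0],0,6]]'
python3 - <<'E'
from meas import *
run("b",("top",))
E
python3 to.py 473.5 -279 150 68
```

```text
time: 7.1
eef_pos: [491.7, 39.6, 27.4]
orientation: [0.676, 0.737, -0.0, -0.0]
force: [0.9, 0.4, 0.3]
grip_width: 56.9
time: 7.6
eef_pos: [494.6, 39.8, 141.1]
orientation: [0.676, 0.737, 0.003, 0.002]
force: [1.4, 0.9, 0.2]
grip_width: 60.3
top grip-in-nest/mat tops px [346. 189.] z 64.1 rect [ 596.1 -128.6] [29.7 28.8] 0.0 mean [ 595.9 -128.1   64.1]
top grip-in-nest/mat tops px [123. 238.] z 60.1 rect [472.4 358.4] [22.1  9.1] 26.3 mean [472.4 358.2  60.2]
top grip-in-nest/mat tops px [416. 246.] z 64.2 rect [ 472.6 -278.7] [16.8 50.3] 68.1 mean [ 472.5 -279.1   64.1]
top grip-in-nest/mat tops px [197. 262.] z 59.9 rect [424.8 193.7] [23.6 25.9] 1.6 mean [425.4 193.7  60.1]
t 7.65 pos [493.1  39.8 139.2] jaw 4.9 shift cm [-31.59  -4.7   -1.13] turn about tool z -63.1 q7 0.07 grip 60.1 F [-0.4 -0.  -0.7] tilt 0.25
```

View pics/top_b.png

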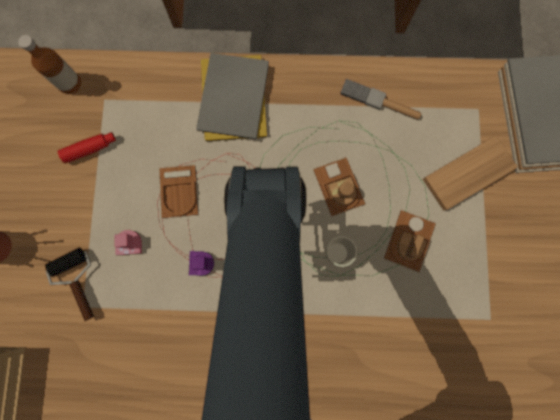

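The top view shows nest_bar empty. The arm hides the mat, so I'll check the parked block once the arm has moved away.

```bash
python3 -m handwheel '[[[-4.5,-0.67,-0.15],0,5],[[-4.5,-0.67,-0.15],0,5],[[-4.5,-0.67,-0.15],0,5],[[-4.5,-0.67,-0.15],0,5],[[-4.5,-0.67,-0.15],0,5]]'
python3 -m handwheel '[[[-4.5,-0.67,0],0,5],[[-4.5,-0.67,0],0,5],[[0,0,0],-8.5,5],[[0,0,0],-8.5,5],[[0,0,0],-8.5,5]]'
python3 -m handwheel '[[[0,0,0],-8.5,5],[[0,0,0],-8.5,5],[[0,0,0],-8.5,5],[[0,0,0],-8.5,5],[[0,0,0],-3.6,5]]'
python3 -m handwheel '[[[0,0,0],0,5],[[0,0,0],0,5]]'
python3 - <<'E'
from meas import *
run("c",("top",))
c=cam("wrist");p,d=env.snapshot("wrist"); cv2.imwrite("pics/w2.png",p[:,:,::-1]); P=cloud(c,d)
m=(np.hypot(P[...,0]-473,P[...,1]+279)<45)&(P[...,2]>58)&(P[...,2]<70)
q=P[m]; print(m.sum(), q.mean(0), q.min(0),q.max(0)); print(cv2.minAreaRect(q[:,:2].astype(np.float32)))
E
python3 to.py 473.5 -279 120 68
```

```text
time: 8.15
eef_pos: [476.6, -188.8, 143.8]
orientation: [0.676, 0.737, -0.001, -0.001]
force: [1.4, -0.8, 0.2]
grip_width: 50.2
time: 8.65
eef_pos: [471.1, -278.4, 143.2]
orientation: [0.495, 0.869, -0.0, -0.002]
force: [-0.5, 0.3, -0.0]
grip_width: 50.0
time: 9.15
eef_pos: [471.3, -277.9, 143.4]
orientation: [0.189, 0.982, 0.001, -0.001]
force: [0.8, -0.2, 0.7]
grip_width: 50.2
time: 9.35
eef_pos: [471.6, -278.1, 144.0]
orientation: [0.191, 0.982, 0.0, -0.001]
force: [0.1, 0.4, 0.6]
grip_width: 50.2
top grip-in-nest/mat tops px [346. 189.] z 64.2 rect [ 596.1 -128.6] [29.7 28.8] 0.0 mean [ 595.2 -128.    64.2]
top grip-in-nest/mat tops px [270. 234.] z 62.6 rect [490.6  37.8] [26.2 26.2] 1.6 mean [490.5  38.5  62.6]
top grip-in-nest/mat tops px [124. 239.] z 59.5 rect [471.2 357.6] [22.1 10.9] 5.0 mean [471.9 357.5  59.8]
top grip-in-nest/mat tops px [413. 254.] z 64.6 rect [ 456.2 -272.5] [15.4 14.5] 72.9 mean [ 456.3 -272.4   64.3]
top grip-in-nest/mat tops px [200. 263.] z 59.7 rect [425.1 187.4] [23.7 13. ] 3.2 mean [424.8 187.4  59.8]
1529 [ 473.6201911  -279.62332959   64.45867958] [ 450.39102818 -296.17776129   58.29325062] [ 499.68222047 -264.63832287   66.91010177]
((475.04547119140625, -280.0093994140625), (15.52922248840332, 49.61545944213867), 67.5577392578125)
t 9.45 pos [ 471.9 -278.2  144.4] jaw 68.0 shift cm [-0.18 -0.02  2.44] turn about tool z -0.0 q7 1.75 grip 50.2 F [0.3 0.  0.2] tilt 0.06
```

View pics/w2.png

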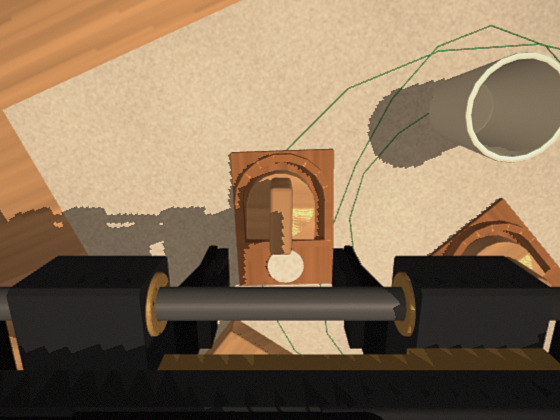

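View pics/top_c.png

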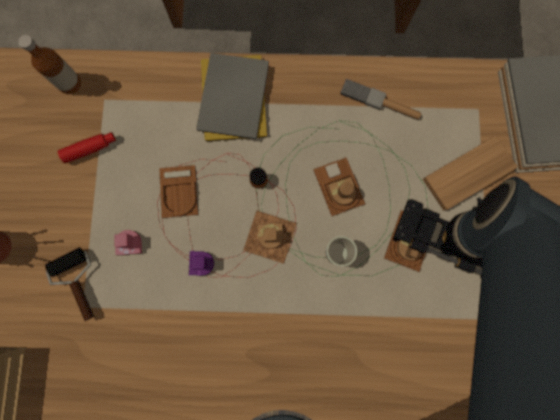

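The square block stands on the mat at pixel (270,234), at (491,38.5) with its top at z=62.6. The wrist view shows the bar grip at (281,215) between the jaws. I'm descending.

```bash
python3 to.py 474 -279.5 29 68
python3 -m handwheel '[[[-0.2,0.1,3],0,5],[[0,0,3],0,5],[[0,0,3],0,5],[[0,0,1.5],0,5],[[0,0,1],0,5]]'
python3 -m handwheel '[[[0,0,0],0,5],[[0,0,0],0,5]]'
python3 to.py 474 -279.5 29 68
```

```text
t 9.45 pos [ 471.9 -278.2  144.4] jaw 68.0 shift cm [-0.26 -0.05 11.54] turn about tool z -0.0 q7 1.75 grip 50.2 F [0.3 0.  0.2] tilt 0.06
time: 9.95
eef_pos: [473.7, -277.6, 28.4]
orientation: [0.191, 0.982, 0.0, -0.001]
force: [-0.2, 0.5, 0.5]
grip_width: 50.1
time: 10.15
eef_pos: [474.9, -278.4, 30.5]
orientation: [0.191, 0.982, -0.0, 0.0]
force: [-0.2, -0.5, 0.4]
grip_width: 49.9
t 10.15 pos [ 474.9 -278.4   30.5] jaw 68.0 shift cm [ 0.04 -0.14  0.15] turn about tool z 0.0 q7 1.79 grip 49.9 F [-0.2 -0.5  0.4] tilt 0.05
```

```bash
python3 -m handwheel '[[[0,0,0],0,1],[[0,0,0],0,1],[[0,0,0],0,1],[[0,0,0],0,1],[[0,0,0],0,1]]' 20
python3 -m handwheel '[[[0,0,-2],0,1],[[0,0,-2],0,1],[[0,0,-2],0,1],[[0,0,-2.5],0,1],[[0,0,-2.5],0,1]]'
python3 to.py 575 257 140 96.5
```

```text
time: 10.65
eef_pos: [474.5, -278.1, 30.2]
orientation: [0.19, 0.982, 0.0, 0.0]
force: [-0.6, 0.7, 0.4]
grip_width: 18.0
time: 11.15
eef_pos: [473.9, -277.9, 140.5]
orientation: [0.19, 0.982, 0.0, -0.001]
force: [-0.7, -0.7, -1.5]
grip_width: 16.2
t 11.15 pos [ 473.9 -277.9  140.5] jaw 68.0 shift cm [10.63 53.38  0.07] turn about tool z -28.5 q7 1.75 grip 16.2 F [-0.7 -0.7 -1.5] tilt 0.07
```

```bash
python3 -m handwheel '[[[0.7,3.55,0],0,1],[[0.7,3.55,0],0,1],[[0.7,3.55,0],0,1],[[0.7,3.55,0],0,1],[[0.7,3.55,0],0,1]]'
python3 -m handwheel '[[[0.7,3.55,0],0,1],[[0.7,3.55,0],0,1],[[0.7,3.55,0],0,1],[[0.7,3.55,0],0,1],[[0.7,3.55,0],0,1]]'
python3 -m handwheel '[[[0.7,3.55,0],0,1],[[0.7,3.55,0],0,1],[[0.7,3.55,0],0,1],[[0.7,3.55,0],0,1],[[0.7,3.55,0],0,1]]'
python3 -m handwheel '[[[0,0,0],-8.5,1],[[0,0,0],-8.5,1],[[0,0,0],-8.5,1],[[0,0,0],-3,1],[[0,0,0],0,1]]'
python3 to.py 575 257 140 96.5
```

```text
time: 11.65
eef_pos: [508.1, -99.0, 139.9]
orientation: [0.191, 0.982, 0.0, -0.0]
force: [1.1, -0.2, -1.1]
grip_width: 15.9
time: 12.15
eef_pos: [542.0, 78.6, 139.8]
orientation: [0.191, 0.982, -0.0, -0.0]
force: [0.7, -0.8, -1.6]
grip_width: 15.9
time: 12.65
eef_pos: [575.9, 256.2, 139.6]
orientation: [0.191, 0.982, -0.0, -0.0]
force: [0.8, -0.2, -0.8]
grip_width: 15.9
time: 13.15
eef_pos: [575.9, 254.6, 139.5]
orientation: [-0.057, 0.998, -0.0, -0.001]
force: [-0.0, 0.4, -1.2]
grip_width: 16.0
t 13.15 pos [575.9 254.6 139.5] jaw 96.5 shift cm [ 0.06  0.25 -0.05] turn about tool z 0.0 q7 1.18 grip 16.0 F [-0.   0.4 -1.2] tilt 0.06
```

```bash
python3 -m handwheel '[[[0.06,0.25,2.5],0,1],[[0,0,2.5],0,1],[[0,0,2.5],0,1],[[0,0,1.3],0,1],[[0,0,0],0,1]]'
python3 -m handwheel '[[[0,0,0],0,1],[[0,0,0],0,1]]'
python3 to.py 575 257 30 96.5
```

```text
time: 13.65
eef_pos: [573.8, 256.6, 49.9]
orientation: [-0.057, 0.998, -0.001, -0.002]
force: [-0.2, -0.2, -0.9]
grip_width: 15.6
time: 13.85
eef_pos: [576.3, 257.9, 53.5]
orientation: [-0.057, 0.998, 0.001, 0.001]
force: [-0.2, 1.0, -0.1]
grip_width: 16.2
t 13.85 pos [576.3 257.9  53.5] jaw 96.5 shift cm [ 0.15 -0.08  2.35] turn about tool z 0.0 q7 1.17 grip 16.2 F [-0.2  1.  -0.1] tilt 0.15
```

```bash
python3 -m handwheel '[[[0.08,-0.05,0.8],0,1],[[0,0,0.6],0,1],[[0,0,0.5],0,1],[[0,0,0],0,1]]'
python3 -m handwheel '[[[0,0,0.2],0,1],[[0,0,0.1],0,1],[[0,0,0],0,1]]'
python3 to.py 575 257 30 96.5
```

```text
time: 14.25
eef_pos: [574.5, 256.8, 32.7]
orientation: [-0.057, 0.998, -0.0, -0.0]
force: [0.2, -0.1, -1.8]
grip_width: 15.7
time: 14.55
eef_pos: [574.6, 256.8, 32.5]
orientation: [-0.057, 0.998, -0.0, -0.0]
force: [-5.7, -2.1, 16.2]
grip_width: 15.9
t 14.55 pos [574.6 256.8  32.5] jaw 96.5 shift cm [-0.04  0.01  0.25] turn about tool z 0.0 q7 1.17 grip 15.9 F [-5.7 -2.1 16.2] tilt 0.0
```

Contact is 2 mm above the pick height. The fingers were still closing at lift-off, so the block may have slipped slightly; the rim would be 9 mm up. I'll release and look.

```bash
python3 -m handwheel '[[[0,0,0],0,5],[[0,0,0],0,5],[[0,0,0],0,5],[[0,0,0],0,5],[[0,0,0],0,5]]'
python3 -m handwheel '[[[0,0,-2],0,5],[[0,0,-3],0,5],[[0,0,-3],0,5],[[0,0,-3],0,5],[[0,0,0],0,5]]'
python3 -m handwheel '[[[0,0,0],0,5],[[0,0,0],0,5]]'
python3 - <<'E'
from meas import *
c=cam("wrist");p,d=env.snapshot("wrist"); cv2.imwrite("pics/w3.png",p[:,:,::-1]); P=cloud(c,d)
m=(np.hypot(P[...,0]-575,P[...,1]-257)<45)&(P[...,2]>58)&(P[...,2]<75)
q=P[m]; print(m.sum(), q.mean(0),np.median(q,0)); print(cv2.minAreaRect(q[:,:2].astype(np.float32)))
E
python3 to.py 597.5 -128 140 111.8
```

```text
time: 15.05
eef_pos: [574.5, 256.8, 29.7]
orientation: [-0.057, 0.998, -0.0, -0.0]
force: [-0.3, -0.1, -0.0]
grip_width: 46.3
time: 15.55
eef_pos: [577.3, 258.2, 144.7]
orientation: [-0.057, 0.998, 0.002, 0.004]
force: [0.1, 0.4, -0.0]
grip_width: 49.6
time: 15.75
eef_pos: [573.7, 256.4, 138.7]
orientation: [-0.057, 0.998, -0.0, -0.001]
force: [-0.3, -0.3, -0.4]
grip_width: 50.1
1597 [575.34675756 255.70199102  64.44545679] [575.03316064 255.67605353  64.63604482]
((576.6580810546875, 255.69622802734375), (49.80641174316406, 15.561664581298828), 6.9153733253479)
t 15.8 pos [573.6 256.4 138.5] jaw 96.5 shift cm [  2.01 -38.46  -0.11] turn about tool z -15.3 q7 1.18 grip 50.3 F [ 0.2 -0.3 -0.7] tilt 0.17
```

View pics/w3.png

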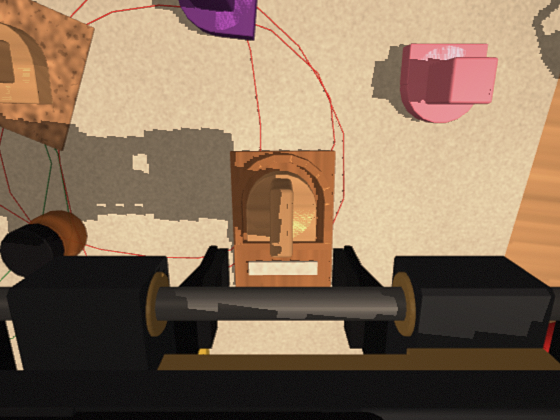

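The bar block is seated: top z=64.5, centre (575,255.7), yaw 6.9°, with the flat end towards the marker at pixel (283,268). The jar at (45,243) is undisturbed. Next is the round block.

```bash
python3 -m handwheel '[[[0.2,-3.85,0],0,6],[[0.2,-3.85,0],0,6],[[0.2,-3.85,0],0,6],[[0.2,-3.85,0],0,6],[[0.2,-3.85,0],0,6]]'
python3 -m handwheel '[[[0.2,-3.85,0],0,6],[[0.2,-3.85,0],0,6],[[0.2,-3.85,0],0,6],[[0.2,-3.85,0],0,6],[[0.2,-3.85,0],0,6]]'
python3 -m handwheel '[[[0,0,0],8.5,6],[[0,0,0],8.5,6],[[0,0,0],4.5,6],[[0,0,0],0,6],[[0,0,0],0,6]]'
python3 - <<'E'
from meas import *
c=cam("wrist");p,d=env.snapshot("wrist"); cv2.imwrite("pics/w4.png",p[:,:,::-1]); P=cloud(c,d)
r=np.hypot(P[...,0]-597,P[...,1]+128)
m=(r<35)&(P[...,2]>58)&(P[...,2]<75)
q=P[m]; print(m.sum(), q.mean(0),np.median(q,0)); print(cv2.minEnclosingCircle(q[:,:2].astype(np.float32)))
E
python3 to.py 597.5 -128 29 75
```

```text
time: 16.3
eef_pos: [585.7, 62.8, 138.6]
orientation: [-0.057, 0.998, -0.0, -0.001]
force: [-0.1, 0.1, -0.7]
grip_width: 60.1
time: 16.8
eef_pos: [597.7, -129.4, 138.6]
orientation: [-0.057, 0.998, 0.0, -0.001]
force: [0.4, 0.8, -0.3]
grip_width: 60.1
time: 17.3
eef_pos: [598.1, -127.7, 139.0]
orientation: [0.129, 0.992, -0.0, -0.001]
force: [0.1, 0.3, 0.5]
grip_width: 60.0
1619 [ 597.5783533  -128.22857122   64.49080059] [ 597.4837293  -128.20440334   64.70507966]
((598.7818603515625, -128.58949279785156), 15.895404815673828)
t 17.35 pos [ 598.2 -127.7  139.3] jaw 75.1 shift cm [ 0.05 -0.04 11.03] turn about tool z 0.1 q7 1.52 grip 59.9 F [ 0.3 -0.1  0.4] tilt 0.07
```

View pics/w4.png

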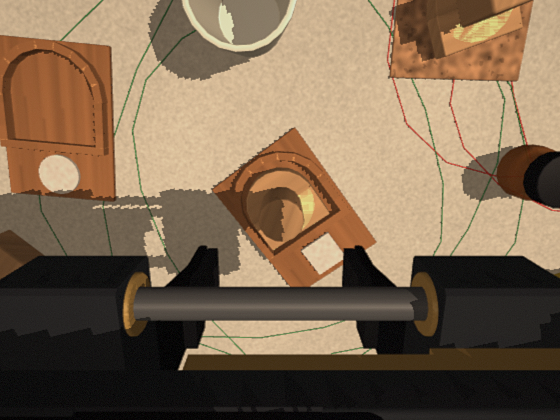

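The wrist view shows the round post at (280,215), centred between the jaws at (598,-128.4), with its foot aligned to the nest. I'm descending and gripping, and will let the fingers close fully this time.

```bash
python3 -m handwheel '[[[0,0,3],0,6],[[0,0,3],0,6],[[0,0,3],0,6],[[0,0,1.5],0,6],[[0,0,0.5],0,6]]'
python3 -m handwheel '[[[0,0,0],0,6],[[0,0,0],0,2],[[0,0,0],0,2],[[0,0,0],0,2],[[0,0,0],0,2]]' 25
python3 -m handwheel '[[[0,0,0],0,2],[[0,0,0],0,2],[[0,0,0],0,2]]'
python3 -m handwheel '[[[0,0,-2],0,2],[[0,0,-2],0,2],[[0,0,-2],0,2],[[0,0,-2.5],0,2],[[0,0,-2.5],0,2]]'
python3 to.py 474 -278.5 140 33
```

```text
time: 17.85
eef_pos: [597.4, -127.7, 28.2]
orientation: [0.13, 0.992, 0.0, -0.002]
force: [0.4, 1.0, 0.6]
grip_width: 60.3
time: 18.35
eef_pos: [598.9, -128.0, 30.7]
orientation: [0.13, 0.991, 0.0, 0.001]
force: [0.1, 0.2, 0.2]
grip_width: 35.8
time: 18.65
eef_pos: [598.8, -127.9, 30.5]
orientation: [0.13, 0.991, 0.0, 0.0]
force: [0.2, 0.3, 4.3]
grip_width: 31.7
time: 19.15
eef_pos: [597.7, -127.9, 140.0]
orientation: [0.13, 0.991, 0.0, -0.001]
force: [0.1, 0.5, -1.4]
grip_width: 31.1
t 19.15 pos [ 597.7 -127.9  140. ] jaw 75.0 shift cm [  8.06 -17.75   0.02] turn about tool z 42.0 q7 1.52 grip 31.1 F [ 0.1  0.5 -1.4] tilt 0.11
```

```bash
python3 -m handwheel '[[[1.61,-3.55,0],0,2],[[1.61,-3.55,0],0,2],[[1.61,-3.55,0],0,2],[[1.61,-3.55,0],0,2],[[1.61,-3.55,0],0,2]]'
python3 -m handwheel '[[[0,0,0],8.4,2],[[0,0,0],8.4,2],[[0,0,0],8.4,2],[[0,0,0],8.4,2],[[0,0,0],8.4,2]]'
python3 -m handwheel '[[[0,0,0],0,2],[[0,0,0],0,2]]'
python3 to.py 474 -278.5 50 33
python3 - <<'E'
from meas import *
c=cam("wrist");p,d=env.snapshot("wrist"); cv2.imwrite("pics/w5.png",p[:,:,::-1])
E
```

```text
time: 19.65
eef_pos: [473.3, -279.5, 139.4]
orientation: [0.13, 0.991, 0.0, -0.0]
force: [0.5, 0.1, -1.2]
grip_width: 31.6
time: 20.15
eef_pos: [474.3, -278.5, 139.3]
orientation: [0.48, 0.877, -0.0, -0.001]
force: [0.2, -0.2, -1.5]
grip_width: 31.4
time: 20.35
eef_pos: [474.7, -278.4, 139.5]
orientation: [0.475, 0.88, -0.0, -0.0]
force: [-0.8, 0.3, -1.7]
grip_width: 31.2
t 20.35 pos [ 474.7 -278.4  139.5] jaw 33.2 shift cm [ 0.02 -0.06  8.95] turn about tool z 0.2 q7 1.19 grip 31.2 F [-0.8  0.3 -1.7] tilt 0.06
```

View pics/w5.png

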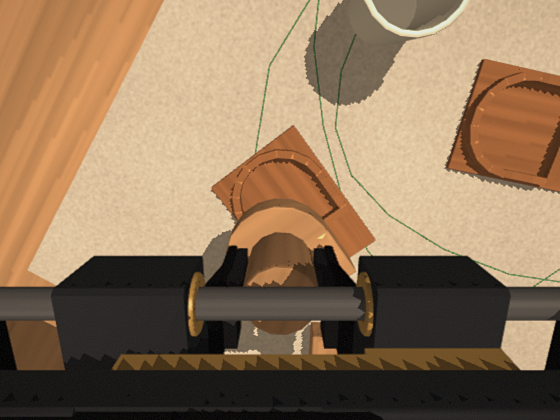

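The held round block at (285,260) hangs over the round nest and its edges look parallel to it. I'm lowering it.

```bash
python3 -m handwheel '[[[0,0,2.5],0,2],[[0,0,2.5],0,2],[[0,0,2.5],0,2],[[0,0,1.4],0,2],[[0,0,0],0,2]]'
python3 -m handwheel '[[[0,0,0],0,2],[[0,0,0],0,2]]'
python3 to.py 474 -278.5 31 33
```

```text
time: 20.9
eef_pos: [473.6, -277.9, 49.2]
orientation: [0.476, 0.879, -0.0, -0.002]
force: [0.0, 0.1, -2.2]
grip_width: 31.3
time: 21.1
eef_pos: [475.8, -279.2, 52.2]
orientation: [0.477, 0.879, 0.0, 0.001]
force: [-0.0, -0.4, -0.6]
grip_width: 31.3
t 21.1 pos [ 475.8 -279.2   52.2] jaw 33.0 shift cm [ 0.17 -0.11  2.12] turn about tool z 0.0 q7 1.24 grip 31.3 F [-0.  -0.4 -0.6] tilt 0.14
```

```bash
python3 -m handwheel '[[[0.08,-0.05,0.8],0,2],[[0,0,0.6],0,2],[[0,0,0.4],0,2],[[0,0,0],0,2]]'
python3 -m handwheel '[[[0,0,0.2],0,2],[[0,0,0.1],0,2],[[0,0,0],0,2]]'
python3 to.py 474 -278.5 31 33
```

```text
time: 21.5
eef_pos: [473.6, -277.9, 32.3]
orientation: [0.477, 0.879, 0.0, -0.001]
force: [-0.1, 0.6, -0.8]
grip_width: 31.6
time: 21.8
eef_pos: [474.2, -278.3, 30.5]
orientation: [0.477, 0.879, 0.0, 0.0]
force: [-2.7, 0.8, 3.1]
grip_width: 31.6
t 21.8 pos [ 474.2 -278.3   30.5] jaw 33.0 shift cm [-0.01 -0.02 -0.05] turn about tool z 0.0 q7 1.25 grip 31.6 F [-2.7  0.8  3.1] tilt 0.02
```

Contact at the pick height (30.5). Releasing.

```bash
python3 -m handwheel '[[[0,0,0],0,6],[[0,0,0],0,6],[[0,0,0],0,6],[[0,0,0],0,6],[[0,0,0],0,6]]'
python3 -m handwheel '[[[0,0,-2],0,6],[[0,0,-3],0,6],[[0,0,-3],0,6],[[0,0,-3],0,6],[[0,0,0],0,6]]'
python3 -m handwheel '[[[0,0,0],0,6],[[0,0,0],0,6]]'
python3 - <<'E'
from meas import *
c=cam("wrist");p,d=env.snapshot("wrist"); cv2.imwrite("pics/w6.png",p[:,:,::-1]); P=cloud(c,d)
r=np.hypot(P[...,0]-474,P[...,1]+278)
m=(r<35)&(P[...,2]>55)&(P[...,2]<80)
q=P[m]; print(m.sum(), np.median(q,0)); print(cv2.minEnclosingCircle(q[:,:2].astype(np.float32)))
E
python3 to.py 492 39 140 5
```

```text
time: 22.3
eef_pos: [474.1, -278.3, 29.9]
orientation: [0.477, 0.879, 0.0, -0.0]
force: [-0.1, -0.9, 0.4]
grip_width: 57.7
time: 22.8
eef_pos: [476.6, -279.8, 144.0]
orientation: [0.477, 0.879, 0.0, 0.004]
force: [0.6, -0.7, -0.3]
grip_width: 60.0
time: 23.0
eef_pos: [473.4, -277.7, 139.0]
orientation: [0.477, 0.879, 0.0, -0.001]
force: [-0.1, 0.1, 0.9]
grip_width: 60.0
1661 [ 473.41953432 -277.57873524   64.74810639]
((474.3218078613281, -279.0689392089844), 15.952960968017578)
t 23.05 pos [ 473.3 -277.7  138.7] jaw 33.0 shift cm [25.53 18.84 -0.1 ] turn about tool z 28.0 q7 1.18 grip 60.2 F [-0.1 -0.5 -0.4] tilt 0.15
```

View pics/w6.png

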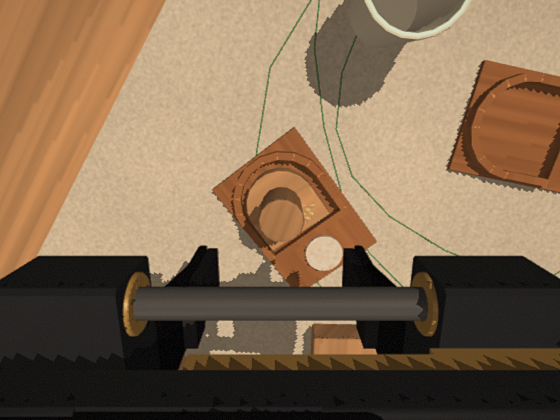

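The round block is down in its pocket (top z=64.7, centre (474,-278.5)), flat end towards the disc at (323,253). Now the square block: back to the mat.

```bash
python3 -m handwheel '[[[3.65,2.7,0],0,6],[[3.65,2.7,0],0,6],[[3.65,2.7,0],0,6],[[3.65,2.7,0],0,6],[[3.65,2.7,0],0,6]]'
python3 -m handwheel '[[[3.65,2.7,0],0,6],[[3.65,2.7,0],0,6],[[0,0,0],8.5,6],[[0,0,0],8.5,6],[[0,0,0],8.5,6]]'
python3 -m handwheel '[[[0,0,0],2.5,6],[[0,0,0],0,6],[[0,0,0],0,6]]'
python3 - <<'E'
from meas import *
c=cam("wrist");p,d=env.snapshot("wrist"); cv2.imwrite("pics/w7.png",p[:,:,::-1]); P=cloud(c,d)
r=np.hypot(P[...,0]-492,P[...,1]-39)
m=(r<30)&(P[...,2]>55)&(P[...,2]<75)
q=P[m]; print(m.sum(), np.median(q,0)); print(cv2.minAreaRect(q[:,:2].astype(np.float32)))
E
python3 to.py 492 39 28 5
```

```text
time: 23.55
eef_pos: [486.9, -49.9, 139.0]
orientation: [0.477, 0.879, -0.001, -0.001]
force: [0.7, -0.1, 0.3]
grip_width: 59.7
time: 24.05
eef_pos: [492.4, 39.3, 138.8]
orientation: [0.661, 0.75, -0.001, -0.001]
force: [-0.3, -0.6, 1.1]
grip_width: 59.8
time: 24.35
eef_pos: [492.7, 38.9, 139.3]
orientation: [0.675, 0.738, -0.001, -0.0]
force: [-0.3, 0.4, -0.4]
grip_width: 59.9
1645 [492.60311025  39.98194826  62.71721142]
((492.7495422363281, 38.70051956176758), (27.935529708862305, 27.998645782470703), 4.825636863708496)
t 24.4 pos [492.9  38.9 139.4] jaw 5.1 shift cm [ 0.02 -0.07 11.14] turn about tool z 0.1 q7 0.05 grip 59.9 F [ 0.3 -0.1 -0.1] tilt 0.07
```

View pics/w7.png

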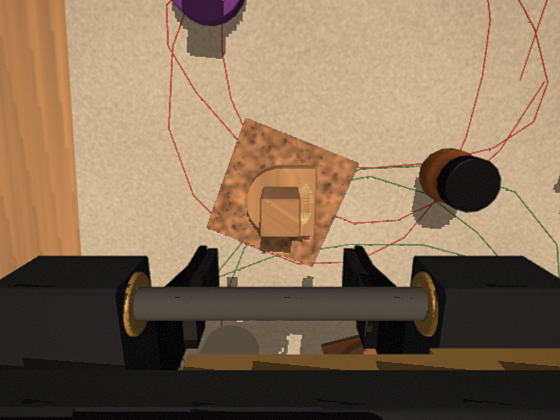

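The square block stands on the mat at pixel (280,215), yaw 4.8°, flat end to the right (+x). Grasping.

```bash
python3 -m handwheel '[[[0,0,3],0,6],[[0,0,3],0,6],[[0,0,3],0,6],[[0,0,1.5],0,6],[[0,0,0.5],0,6]]'
python3 -m handwheel '[[[0,0,0],0,6],[[0,0,0],0,2],[[0,0,0],0,2],[[0,0,0],0,2],[[0,0,0],0,2]]' 25
python3 -m handwheel '[[[0,0,0],0,2],[[0,0,0],0,2],[[0,0,0],0,2],[[0,0,0],0,2]]'
python3 -m handwheel '[[[0,0,-2],0,2],[[0,0,-2],0,2],[[0,0,-2],0,2],[[0,0,-2.5],0,2],[[0,0,-2.5],0,2]]'
python3 to.py 598 -128 140 21.8
```

```text
time: 24.9
eef_pos: [491.8, 38.7, 28.2]
orientation: [0.675, 0.738, -0.002, -0.001]
force: [0.9, 0.3, 0.3]
grip_width: 59.8
time: 25.4
eef_pos: [493.6, 39.1, 30.6]
orientation: [0.675, 0.738, 0.001, 0.0]
force: [-0.1, 0.6, 0.9]
grip_width: 35.8
time: 25.8
eef_pos: [493.2, 39.1, 30.3]
orientation: [0.675, 0.738, 0.0, -0.0]
force: [-1.5, 0.1, 5.7]
grip_width: 27.9
time: 26.3
eef_pos: [492.7, 38.9, 140.3]
orientation: [0.675, 0.737, -0.0, -0.0]
force: [0.4, 0.4, -1.6]
grip_width: 27.5
t 26.3 pos [492.7  38.9 140.3] jaw 5.0 shift cm [-17.55   9.03   0.03] turn about tool z -16.8 q7 0.05 grip 27.5 F [ 0.4  0.4 -1.6] tilt 0.07
```

```bash
python3 -m handwheel '[[[-3.5,1.8,0],0,2],[[-3.5,1.8,0],0,2],[[-3.5,1.8,0],0,2],[[-3.5,1.8,0],0,2],[[-3.5,1.8,0],0,2]]'
python3 -m handwheel '[[[0,0,0],-8.4,2],[[0,0,0],-8.4,2],[[0,0,0],0,2],[[0,0,0],0,2]]'
python3 to.py 598.3 -128 50 21.8
```

```text
time: 26.8
eef_pos: [598.6, -128.6, 139.3]
orientation: [0.675, 0.738, -0.0, -0.0]
force: [0.7, -0.3, -1.5]
grip_width: 27.6
time: 27.2
eef_pos: [597.9, -127.4, 139.5]
orientation: [0.562, 0.827, -0.0, -0.0]
force: [0.2, 0.1, -1.1]
grip_width: 27.8
t 27.2 pos [ 597.9 -127.4  139.5] jaw 21.7 shift cm [-0.08  0.02  8.95] turn about tool z -0.1 q7 0.66 grip 27.8 F [ 0.2  0.1 -1.1] tilt 0.05
```

```bash
python3 -m handwheel '[[[0,0,2.5],0,2],[[0,0,2.5],0,2],[[0,0,2.5],0,2],[[0,0,1.4],0,2],[[0,0,0],0,2]]'
python3 -m handwheel '[[[0,0,0],0,2],[[0,0,0],0,2],[[0,0,0],0,2]]'
python3 to.py 598.3 -128 32 21.8
```

```text
time: 27.7
eef_pos: [596.7, -126.8, 49.0]
orientation: [0.561, 0.828, -0.001, -0.002]
force: [0.8, -0.1, -0.5]
grip_width: 28.1
time: 28.0
eef_pos: [599.2, -127.6, 52.3]
orientation: [0.56, 0.828, 0.001, 0.001]
force: [-0.2, -1.1, -0.5]
grip_width: 28.1
t 28.0 pos [ 599.2 -127.6   52.3] jaw 21.8 shift cm [-0.   -0.1   2.03] turn about tool z 0.0 q7 0.7 grip 28.1 F [-0.2 -1.1 -0.5] tilt 0.14
```

```bash
python3 -m handwheel '[[[0,-0.05,0.7],0,2],[[0,0,0.6],0,2],[[0,0,0.3],0,2],[[0,0,0],0,2]]'
python3 -m handwheel '[[[0,0,0.15],0,2],[[0,0,0.1],0,2],[[0,0,0],0,2]]'
python3 to.py 598.3 -128 32 21.8
```

```text
time: 28.4
eef_pos: [597.2, -127.5, 34.1]
orientation: [0.56, 0.828, -0.0, -0.001]
force: [-0.4, 0.3, -1.4]
grip_width: 27.9
time: 28.7
eef_pos: [597.9, -127.7, 32.5]
orientation: [0.56, 0.828, 0.0, 0.0]
force: [-0.2, -0.4, -2.0]
grip_width: 27.9
t 28.7 pos [ 597.9 -127.7   32.5] jaw 21.8 shift cm [-0.05  0.03  0.05] turn about tool z 0.0 q7 0.71 grip 27.9 F [-0.2 -0.4 -2. ] tilt 0.01
```

```bash
python3 -m handwheel '[[[0,0,0.1],0,2],[[0,0,0],0,2]]'
python3 -m handwheel '[[[0,0,0.1],0,2],[[0,0,0],0,2]]'
```

```text
time: 28.9
eef_pos: [598.0, -127.7, 32.4]
orientation: [0.56, 0.828, 0.0, 0.0]
force: [-2.1, 0.6, 4.5]
grip_width: 27.4
time: 29.1
eef_pos: [598.0, -127.7, 32.3]
orientation: [0.56, 0.828, 0.0, -0.0]
force: [-4.4, 0.4, 11.9]
grip_width: 27.7
```

Contact at 32.3. That is pick height 30.3 plus 2 for the pocket floor being above the mat. Releasing and checking.

```bash
python3 -m handwheel '[[[0,0,0],0,6],[[0,0,0],0,6],[[0,0,0],0,6],[[0,0,0],0,6],[[0,0,0],0,6]]'
python3 -m handwheel '[[[0,0,-2],0,6],[[0,0,-3],0,6],[[0,0,-3],0,6],[[0,0,-3],0,6],[[0,0,0],0,6]]'
python3 -m handwheel '[[[0,0,0],0,6],[[0,0,0],0,6]]'
python3 - <<'E'
from meas import *
c=cam("wrist");p,d=env.snapshot("wrist"); cv2.imwrite("pics/w8.png",p[:,:,::-1]); P=cloud(c,d)
r=np.hypot(P[...,0]-598,P[...,1]+128)
m=(r<30)&(P[...,2]>55)&(P[...,2]<75)
q=P[m]; print(m.sum(), np.median(q,0)); print(cv2.minAreaRect(q[:,:2].astype(np.float32)))
E
python3 to.py 492 220 250 21.8
```

```text
time: 29.6
eef_pos: [597.7, -127.6, 30.3]
orientation: [0.56, 0.828, -0.0, -0.0]
force: [-0.4, 0.5, 0.8]
grip_width: 56.9
time: 30.1
eef_pos: [600.7, -128.5, 144.9]
orientation: [0.56, 0.828, 0.002, 0.004]
force: [0.7, 0.6, 0.4]
grip_width: 60.0
time: 30.3
eef_pos: [596.9, -127.3, 139.3]
orientation: [0.56, 0.828, -0.0, -0.001]
force: [0.3, -0.3, -0.7]
grip_width: 59.9
1676 [ 597.58541999 -126.60358654   64.75366756]
((598.1026611328125, -127.78509521484375), (27.91193199157715, 27.549047470092773), 21.61338996887207)
t 30.35 pos [ 596.8 -127.3  139. ] jaw 21.8 shift cm [ 36.15   3.17 -11.05] turn about tool z 0.0 q7 0.67 grip 60.1 F [-0.1 -0.3  0.3] tilt 0.16
```

View pics/w8.png

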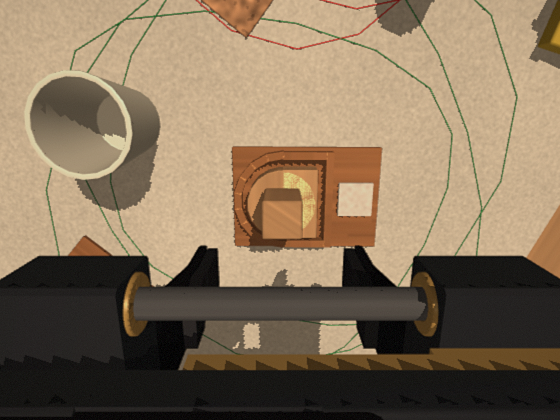

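The square block is seated: centre (598,-127.8), yaw 21.6°, top z=64.75, flat end towards the square marker at (355,200). I'll move the arm up and away for a final overall check.

```bash
python3 -m handwheel '[[[0,0,-4],0,6],[[0,0,-4],0,6],[[0,0,-4],0,6],[[4.5,0.4,0],0,6],[[4.5,0.4,0],0,6]]'
python3 -m handwheel '[[[4.5,0.4,0],0,6],[[4.5,0.4,0],0,6],[[4.5,0.4,0],0,6],[[0,0,0],0,6],[[0,0,0],0,6]]'
python3 - <<'E'
from meas import *
run("z");
E
python3 rest.py | tail -2; python3 to.py 0 0 0 0
```

```text
time: 30.85
eef_pos: [571.8, -41.6, 260.8]
orientation: [0.562, 0.827, 0.0, 0.001]
force: [-0.4, 0.3, -0.5]
grip_width: 60.3
time: 31.35
eef_pos: [531.9, 89.7, 259.4]
orientation: [0.559, 0.829, -0.001, -0.001]
force: [-0.3, -1.1, 0.3]
grip_width: 60.0
top grip-in-nest/mat tops px [346. 189.] z 64.3 rect [ 595.2 -127.8] [28.3 28.2] 21.3 mean [ 595.3 -127.7   64.2]
top grip-in-nest/mat tops px [120. 238.] z 59.8 rect [473.9 366. ] [13.5 21.1] 15.8 mean [474.  366.3  59.8]
top grip-in-nest/mat tops px [416. 246.] z 64.5 rect [ 471.9 -278.2] [28.  30.7] 1.6 mean [ 472.2 -277.8   64.5]
scene grip-in-nest/mat tops px [193. 135.] z 64.5 rect [ 478.  -275.5] [33.1 24.3] 44.4 mean [ 477.4 -275.2   64.4]
scene grip-in-nest/mat tops px [252. 153.] z 64.9 rect [ 434.8 -122.8] [14.7 40.4] 13.4 mean [ 435.4 -123.8   65. ]
scene grip-in-nest/mat tops px [239. 155.] z 64.1 rect [ 459.2 -142.9] [27.5  9.8] 3.8 mean [ 459.4 -141.8   64.5]
scene grip-in-nest/mat tops px [250. 169.] z 64.5 rect [475.6 -92.2] [15.8 45.1] 53.2 mean [478.3 -92.6  65.1]
scene grip-in-nest/mat tops px [204. 195.] z 64.2 rect [ 599.5 -125.1] [31.6 29.4] 25.3 mean [ 599.6 -125.1   63.9]
scene grip-in-nest/mat tops px [431. 275.] z 59.4 rect [471.7 366.4] [20.4 17. ] 37.4 mean [471.2 364.4  59.7]
scene grip-in-nest/mat tops px [355. 282.] z 63.9 rect [579.6 257.7] [51.9 16.3] 7.5 mean [579.4 257.7  63.7]
cup [ 425.18630834 -147.40410061   60.02557009] [489.40560524 -83.61036036  78.71593508]
jar [570.8387051   50.82919011  43.2393365 ] [639.87691493  73.65908952 600.89543863]
t 31.6 pos [533.   87.  260.2] jaw 21.7 shift cm [ 11.61 -52.73  26.05] turn about tool z 21.7 q7 0.19 grip 60.0 F [ 0.8 -0.4  0.4] tilt 0.04
```

View pics/scene_z.png

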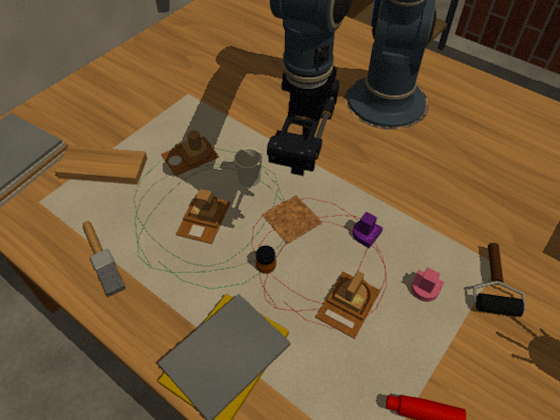

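View pics/top_z.png

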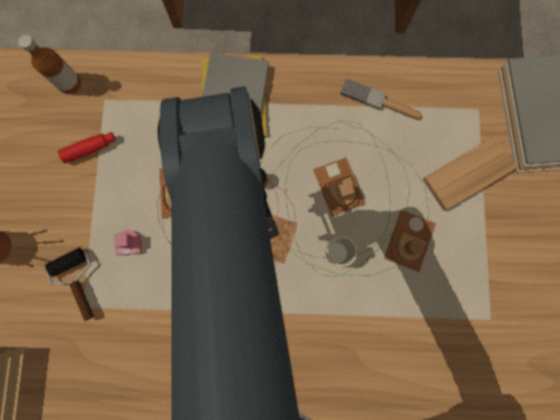

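The scene view shows all three blocks in matching nests at (193,150), (204,205) and (352,290). The mat is empty, and the cup (249,167) and jar (265,260) are where they were. The arm is clear, so I'm handing in.

```bash
python3 -c "
from rig import env
print(env.finish_job())"
```

```text
the job is handed in; nothing more can be done
None
```

All three blocks are in their matching nests and the job is handed in at about 31.6 s of the 107 s allowed. I parked the square block on the mat and let go of it, moved bar→nest_bar and round→nest_round, then moved the square block into nest_square.

The last wrist-camera checks, taken just after each release:

| Block | Measured centre | Nest origin | Yaw (nest) | Top z |
|---|---|---|---|---|
| round | (474,-278.5) | (474,-278.5) | seen aligned, not measured (-20°) | 64.7 mm |
| square | (598,-128) | (598,-128) | 21.6° (21.8°) | 64.8 mm |
| bar | (575,255.7) | (575,257) | 6.9° (6.5°) | 64.6 mm |

- **Seating:** a top height of 64.6–64.8 mm means each block is flat in its pocket. In the wrist pictures all three flat ends point to their markers.
- **Cup and jar:** the cup measured unmoved. The jar was partly hidden by the arm in the last top view, so its final measurement is invalid; in the scene view it stands where it was at the start.
- **Bar block contact:** it touched down about 2 mm above its pick height. This was probably slip, because the fingers were still closing at lift-off. The later check shows it fully seated.
- **Camera disagreement:** the top and scene views differed by up to about 5 mm in grip position, because side faces entered the scene mask. I relied on the wrist views.

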